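# Needle case out of the craft box

## Task

Raise the stiff lid of the wooden craft box on the coffee table until it stands just past upright, about 105 degrees open, and leave it standing there. Then take out the long needle case, tilting it so that it slips from under the fixed top and out through the opening, and finish holding it still in the gripper in the air over the box, all of it a hand's breadth (8 cm) above the box top, without letting it go. Leave the mug, clock and vase where they are.

Things in the scene. Friction and masses are not known exactly. Their poses are not given: they have to be found in the camera images.
- box: fixed brown wooden craft box, 166 (x) by 296 (y) mm outside, 78 mm high. Origin: centre of its underside, on the table; x points from its front (robot's side) to its back, y along its length, z up. Walls 8 mm thick, inner floor at z = 16 mm, wall rims at 70 mm. A fixed 8 mm thick top (underside at 70 mm) covers the right end, y = -148 to -25 mm; the hinged lid covers the rest.
- opening (a point): middle of the opening under the lid: box frame (0, 57.5, 70) mm; axes as the box. With the lid open the opening runs from box y = -25 (edge of the fixed top) to +140 mm and from box x = -75 to +75 mm
- lid (a joint): lid angle in rad: 0 closed, grows as the front edge rises, stop at 2.4; starts between 0 and 0.3. 105 degrees = 1.83 rad. Lid 166 mm deep (x) by 171 mm long (y), 8 mm thick, about 0.2 kg, hinged on the box's far upper edge. The hinge is stiff (friction 0.4 N m, 2 to 4 N at the bar) and stays where it is left.
- lid_bar (a point): centre of the lid's pull bar: round, along box y, 14 mm diameter, 44 mm long with flat free ends, on a 14 mm wide stem at its middle; its axis lies 28 mm in front of the lid's front edge, in the lid's mid plane (4 mm below the hinge axis when closed), 194 mm from the hinge. Moves with the lid; gripped by its two ends it can turn between the fingers. Axes as the lid.
- lid_hinge (a point): on the hinge axis (which runs along box y), at the middle of the lid: box frame (83, 62.5, 78) mm. The point turns with the lid; the axis of turning is box y.
- case: loose needle case, a straight bar 240 mm long (its y), 22 by 22 mm in section, plain pale wood, 0.08 to 0.15 kg, balanced at its middle. Origin: centre of its underside. It lies on the box floor along the box's length, its middle about 30 mm in front of the box's centre line, its right half under the fixed top, its left half under the lid. Too long to come out level.
- case_mid (a point): centre of the needle case; axes as the case
- case_left_end (a point): centre of the case's left end face (+y, the end under the lid)
- case_right_end (a point): centre of the case's right end face (-y, the end under the fixed top)
- mug: white mug, 80 mm across, 90 mm high, to the left on the table; origin at the centre of its foot. Bystander.
- clock: round white table clock, about 100 mm high, on the left far side; origin at the centre of its foot. Bystander.
- vase: stepped green glass vase with flowers, 110 mm across, about 220 mm high, standing on a closed book to the right; origin at the centre of its foot. Bystander.

How it is judged:
By the outcome, as a careful person would: the job done as asked, in the order asked, and still so for the second after the job is handed in, while the arm keeps its last pose, push and grip.
It also fails if it takes over 54 s, if anything falls off the work surface, if the arm or the gripper's body presses on something with over 40 N, if the wrist force passes 120 N, or if a joint passes its speed limit or range.

## Robot

A 6-joint arm with a two-finger parallel gripper is mounted at the origin on the work surface. World frame = base frame: x ahead of the robot, y to its left, z up, the work surface at z = 0. Lengths are in m, angles in rad, forces in N, time in s.
With the tool pointing down it reaches from about 0.35 to 0.975 m from the base axis. Payload 4.9 kg.
Tool frame: the origin (TCP) lies on the front face of the gripper's body, between the roots of the fingers; the fingertips stand ctrl.finger_overhang ahead of it and the grasp point (between the pads) lies 54 mm ahead of it (ctrl.finger_overhang is the distance from the TCP to the fingertips, in m); z points along the fingers, y is the line along which they close (so a half turn about z gives the same grasp; the last joint's range is limited). The gripper opens to 85 mm and grips with 20 to 120 N. Pads are 22 mm wide; open, the fingers measure 114 mm over their backs; the gripper's body (76 mm by 85 mm) begins 54 mm behind the grasp point. The pads swing forward as they close: fully open they stand 13 mm farther back than shut.
Start: joints at [1.156, 0.053, 1.613, -0, 1.476, -0.119], TCP at [0.182, 0.598, 0.304] pointing down, gripper open.
Joint ranges: [-3.01, 3.01], [-1.01, 2.22], [0.06, 2.58], [-1.02, 4.17], [0.09, 2.62], [-3.14, 3.14]. Speed limits (rad/s): [2.57, 2.57, 3.14, 3.14, 3.14, 3.14].

## Interface

Orientations are given as a rotation vector (axis times angle).
In Python, from station import ctrl, vision gives the robot as it stands. The module is installed in compiled form; this text tells all that it offers.
- The arm moves only by the tool drive_tool, never from a script. Its argument "rows" is a list of rows, each a list of 2 entries, a list of its own where there are three numbers: the shift along the tool's x, y, z in m, then the turn about the tool's z in rad. A call has 1 to 10 rows; each row shifts and turns the commanded pose from where the row before left it, along the tool's axes as they then stand; what a row does not reach is not made up. A row lasts 1/10 s, in which the tool goes at most 50 mm and 8.59 degrees, less where a joint would pass 70% of its speed; a pose out of reach is approached as far as the arm can. A call with a gripper value outside its range is refused whole. "jaw" is the closure, from 0 (fully open) to 1 (shut), set as the call begins (left out, the last holds). The fingers move at their own pace and stop on an object; "grip_force" is the grip in N (left out, the last holds). Time passes only in rows, so rows that do not move let the fingers close. It gives the time, the measured TCP pose, the force, the opening and the grip force at its end, in the units of the state.
- ctrl.get_obs(): the state, without advancing time (a new reading comes with each control period).
- vision.get_image(name): name is "scene" or "top"; returns a dict with "image" (384x512x3 uint8, blue, green, red), "vertical_fov" (degrees; the focal length in pixels is half the picture's height over the tangent of half this angle, whatever the lens; pixels are square), "cx", "cy" (the principal point, pixels), "R" (3x3) and "t" (3): a world point X has camera coordinates R X + t. Camera axes: x right, y down, z forward; pixel columns grow to the right and rows downward; lengths in m; the calibration is good to about 2 mm. A picture is of the moment at which its call begins. There is no depth.
- ctrl.finish_job(): hands the job in; it is judged then, once.
The state is a dict: "t": time; "q": joint angles; "dq": joint speeds; "effort": joint torques, N m; "tool_pos": TCP position; "tool_rot": TCP orientation; "contact_force": force on the tool from outside, world axes, zero at the start; "wrist_torque": the same for the moment, N m; "opening": finger opening in m; "grip_force": force on a finger pad.
Only numpy, scipy, OpenCV 4.12 (cv2) and the standard library are available. Lean on these libraries where they do the work, as an engineer would, in place of code of your own. Each camera call takes 0.05 s, during which the arm holds its last target. There are 200 camera calls.

## Working session

There is one attempt and no reset: what is moved stays moved. The work goes in short steps, Python scripts to look and compute and a tool call to move; the robot and the scene stay as the last step left them, time stands still between calls to the robot, and variables do not carry over. Pictures are saved under pics/ and viewed, at most 10 in all, crops included, and the job is handed in when it is done.

Besides the shell and the picture viewer there is one more tool, called after "Call:" as name(argument=value, ...), one argument or row to a line, values as JSON. drive_tool: Moves the arm, as the interface text tells. Its arguments: {"type":"object","properties":{"rows":{"type":"array","items":{"type":"array"}},"jaw":{"type":"number"},"grip_force":{"type":"number"}},"required":["rows"]}

```bash
mkdir -p pics
cat > h.py <<'E'
import numpy as np, cv2
from station import ctrl, vision
def cam(n):
    d=vision.get_image(n); im=np.asarray(d["image"]); f=im.shape[0]/2/np.tan(np.radians(d["vertical_fov"])/2)
    return im,f,d["cx"],d["cy"],np.array(d["R"]),np.array(d["t"])
def ray(c,u,v):
    im,f,cx,cy,R,t=c; o=-R.T@t; d=R.T@np.array([(u-cx)/f,(v-cy)/f,1]); return o,d/np.linalg.norm(d)
def onz(c,u,v,z):
    o,d=ray(c,u,v); return o+d*(z-o[2])/d[2]
def proj(c,X):
    im,f,cx,cy,R,t=c; p=R@np.array(X)+t; return np.array([cx+f*p[0]/p[2],cy+f*p[1]/p[2]])
E
python3 - <<'E'
from h import *
a=cam("scene");b=cam("top")
for n,c in(("scene",a),("top",b)):
    cv2.imwrite(f"pics/{n}0.png",c[0]); print(n,c[1:4],-c[5-1].T@c[5],c[4][2])
print(ctrl.finger_overhang, ctrl.get_obs())
E
```

```text
scene (np.float64(464.3924116024148), 254.43753461826932, 188.04152660552768) [1.22103581 1.19020641 0.98414864] [-0.4215551  -0.72817685 -0.5404163 ]
top (np.float64(386.9351586163972), 258.73905868466784, 200.00087456600156) [ 0.32121069 -0.01854104  1.32838314] [ 0.1558843  -0.03026226 -0.98731164]
0.0726 {'t': 0.1, 'q': array([ 1.15599931e+00,  5.33164851e-02,  1.61418354e+00,  1.96278281e-05,
        1.47599693e+00, -1.19029147e-01]), 'dq': array([-6.16229844e-06,  2.02930594e-03, -4.09308307e-03, -1.03848638e-03,
        1.63766379e-03,  3.75199188e-04]), 'effort': array([-1.91587033e-04, -3.94900954e+01, -3.71361315e+01, -3.91856531e-05,
        3.93959926e-03, -4.22396454e-06]), 'tool_pos': array([0.18200748, 0.59745525, 0.30275389]), 'tool_rot': array([-4.62825462e-01, -3.10678527e+00,  2.87676428e-03]), 'contact_force': array([-0.86689463,  0.09372069, -0.52014506]), 'wrist_torque': array([-0.01050549,  0.05295753, -0.0145092 ]), 'grip_force': 0.0, 'opening': 0.08562438982346085}
```

View pics/scene0.png

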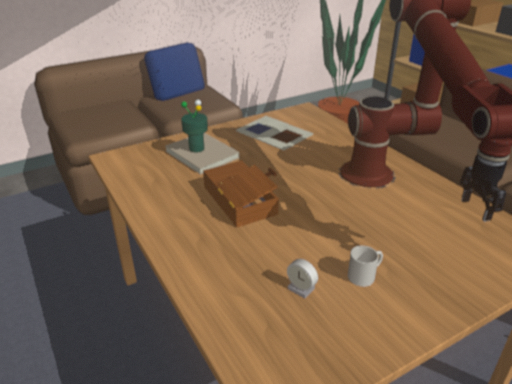

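View pics/top0.png

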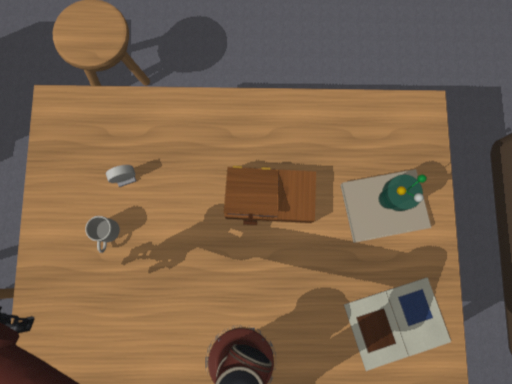

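The scene view shows the box at about (240,190), with the clock at (303,275) and the mug at (365,265). In the top view the box spans (226,168) to (316,222), with the lid on the left and the pull bar near (250,220). Next I'll look at an enlarged crop.

Run:
```python
from h import *
import cv2
b=cv2.imread("pics/top0.png")[155:235,215:327]; a=cv2.imread("pics/scene0.png")[155:230,195:285]
b=cv2.resize(b,None,fx=5,fy=5,interpolation=2);a=cv2.resize(a,None,fx=5,fy=5,interpolation=2)
o=np.zeros((400+0,560,3),np.uint8);o[:]=b
cv2.imwrite("pics/z0.png",o); cv2.imwrite("pics/z1.png",a)
```

```text
(no output)
```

View pics/z0.png

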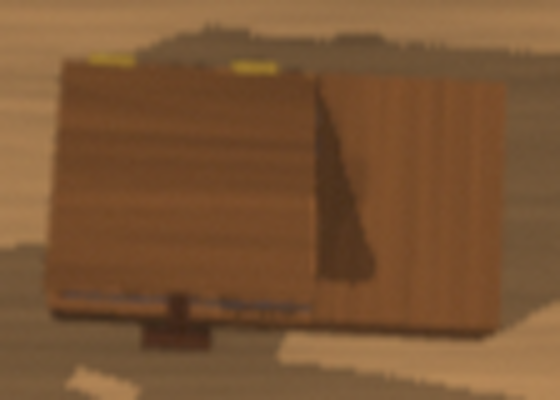

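View pics/z1.png

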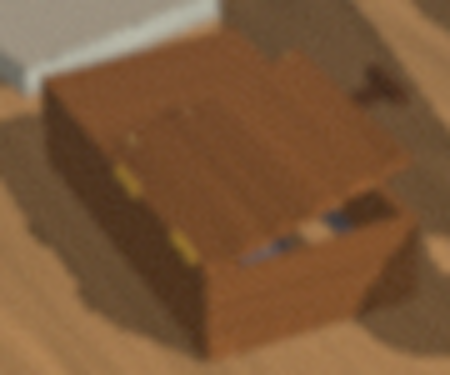

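The top crop shows the fixed top's right corners at (316.4,171.4) and (314,220), the lid's back left corner at (228,167.4), and the bar at about (250,222). In the scene crop the lid is slightly open, with the box's back corners at (236,207.4) and (204,171).

```bash
cat >> h.py <<'E'
def tri(ca,pa,cb,pb):
    (o1,d1),(o2,d2)=ray(ca,*pa),ray(cb,*pb)
    A=np.array([d1,-d2]).T; s=np.linalg.lstsq(A,o2-o1,rcond=None)[0]
    p,q=o1+s[0]*d1,o2+s[1]*d2; return (p+q)/2,np.linalg.norm(p-q)
E
python3 - <<'E'
from h import *
np.set_printoptions(precision=4,suppress=True)
a=cam("scene");b=cam("top")
BL,BR,FR=[onz(b,u,v,.078) for u,v in((228,167.4),(316.4,171.4),(314,220))]
print(BL,BR,FR,np.linalg.norm(BL-BR),np.linalg.norm(BR-FR))
sBL,sBR,sFR=[onz(a,u,v,.078) for u,v in((236,207.4),(204,171),(242,161))]
print(sBL,sBR,sFR,np.linalg.norm(sBL-sBR),np.linalg.norm(sBR-sFR))
print([np.arctan2(-(p-q)[0]*1,(p-q)[1]) for p,q in((BL,BR),(sBL,sBR))], np.arctan2((BR-FR)[1],(BR-FR)[0]),np.arctan2((sBR-sFR)[1],(sBR-sFR)[0]))
# bar z candidates by top
for z in(.09,.11,.13):print(z,onz(b,250.2,222.4,z))
print(tri(a,(276.7,187.2),b,(277.8,217.5)))  # lid front right corner
# lid visible front-left corner
print(tri(a,(195+205/5,155+262/5),b,(228,167.4)))
E
```

```text
[0.6274 0.0449 0.078 ] [ 0.6159 -0.2488  0.078 ] [ 0.4534 -0.2371  0.078 ] 0.2939231060248177 0.16283490178109625
[0.6292 0.042  0.078 ] [ 0.6192 -0.2344  0.078 ] [ 0.4563 -0.2277  0.078 ] 0.2766475507082067 0.16301911604631403
[np.float64(-0.039201560819336165), np.float64(-0.03612419759611664)] -0.07188499895846302 -0.04118466162926832
0.09 [ 0.4438 -0.0291  0.09  ]
0.11 [ 0.4418 -0.0289  0.11  ]
0.13 [ 0.4399 -0.0287  0.13  ]
(array([ 0.4305, -0.0942,  0.0293]), np.float64(0.09145017121114526))
(array([0.6285, 0.044 , 0.0786]), np.float64(0.0030444599832374075))
```

Run:
```python
from h import *
np.set_printoptions(precision=4,suppress=True)
a=cam("scene");b=cam("top")
for v in(214,216,218):print(tri(a,(277,186.6),b,(225,v)))
psi=-.042; ex=np.array([np.cos(psi),np.sin(psi),0]);ey=np.array([-ex[1],ex[0],0])
O=np.array([.5395,-.097,0])
for th in(0,.1,.15,.2,.25,.3):
  H=O+.083*ex+.0625*ey+[0,0,.078]
  L=lambda r,n,y:H+ex*(-r*np.cos(th)-n*np.sin(th))+ey*y+np.array([0,0,1])*(r*np.sin(th)-n*np.cos(th))
  P=L(.194,.004,0); Q=L(.166,0,.0855)
  print(th,P,proj(b,P),proj(b,Q),proj(a,Q))
```

```text
(array([0.4688, 0.05  , 0.1134]), np.float64(0.002276770246964727))
(array([0.4648, 0.0486, 0.111 ]), np.float64(0.007377494886798812))
(array([0.4608, 0.0472, 0.1087]), np.float64(0.012491018938600386))
0 [ 0.4312 -0.0299  0.074 ] [250.402  226.7548] [224.4511 216.8604] [279.22   195.2017]
0.1 [ 0.4318 -0.0299  0.0934] [250.4666 226.0459] [224.1709 216.0187] [279.1218 191.324 ]
0.15 [ 0.4328 -0.03    0.103 ] [250.5098 225.4564] [224.0398 215.3978] [278.9188 189.4269]
0.2 [ 0.4343 -0.03    0.1126] [250.5604 224.7074] [223.9155 214.6421] [278.6125 187.5637]
0.25 [ 0.4363 -0.0301  0.1221] [250.6184 223.7974] [223.7983 213.7513] [278.2026 185.739 ]
0.3 [ 0.4387 -0.0302  0.1315] [250.6837 222.7255] [223.6888 212.7254] [277.6891 183.9573]
```

Call:
drive_tool(
  rows=[
    [[0,0,0],-0.127],
    [[0,0,0],-0.127],
    [[-0.02,-0.044,0],0],
    [[-0.02,-0.044,0],0],
    [[-0.02,-0.044,0],0],
    [[-0.02,-0.044,0],0],
    [[-0.02,-0.044,0],0],
    [[-0.02,-0.044,0],0],
    [[-0.02,-0.044,0],0],
    [[-0.02,-0.044,0],0],
  ],
  jaw=0,
)

```text
t: 1.3
tool_pos: [0.3275, 0.2378, 0.3041]
tool_rot: [0.064, 3.14, 0.001]
contact_force: [0.6, 0.1, 0.6]
opening: 0.085
grip_force: 0.0
```

Call:
drive_tool(
  rows=[
    [[-0.02,-0.044,0.01],0],
    [[-0.02,-0.044,0.01],0],
    [[-0.02,-0.044,0.01],0],
    [[-0.02,-0.044,0.01],0],
    [[-0.02,-0.044,0.01],0],
    [[-0.02,-0.044,0.01],0],
    [[0,0,0],0],
    [[0,0,0],0],
  ],
)

```text
t: 2.1
tool_pos: [0.4361, -0.0302, 0.2435]
tool_rot: [-0.07, -3.14, -0.001]
contact_force: [-1.0, 1.2, 0.1]
opening: 0.0853
grip_force: 0.0
```

Run:
```python
from h import *
a=cam("scene")[0];b=cam("top")[0]
b=cv2.resize(b[150:250,205:325],(480,400),interpolation=2);a=cv2.resize(a[130:230,190:300],(440,400),interpolation=2)
cv2.imwrite("pics/z2.png",cv2.convertScaleAbs(np.hstack([a[:,:320],b]),alpha=1.5))
```

```text
(no output)
```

View pics/z2.png

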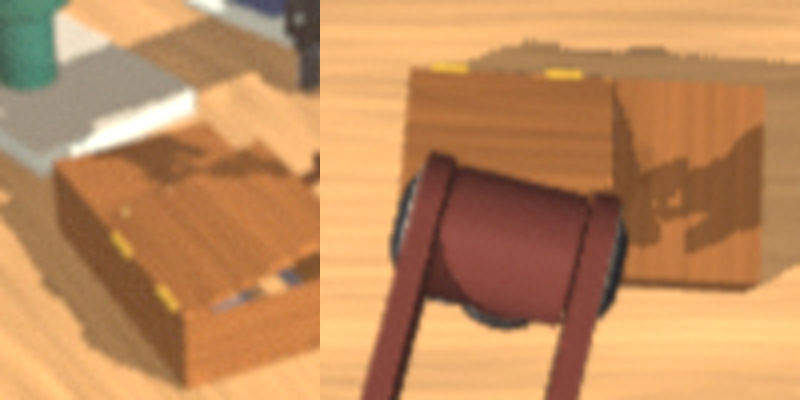

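The crops show the box unmoved. The arm hides the bar from above, so I'll use the first estimate: bar at about (0.438, -0.030, 0.115).

Call:
drive_tool(
  rows=[
    [[-0.002,0,0.025],0],
    [[0,0,0.025],0],
    [[0,0,0.026],0],
    [[0,0,0],0],
    [[0,0,0],0],
  ],
)

```text
t: 2.7
tool_pos: [0.4381, -0.0283, 0.1684]
tool_rot: [0.062, 3.141, 0.0]
contact_force: [0.5, -0.3, 1.3]
opening: 0.0851
grip_force: 0.0
```

Call:
drive_tool(
  rows=[
    [[0,0,0],0],
    [[0,0,0],0],
    [[0,0,0],0],
    [[0,0,0],0],
    [[0,0,0],0],
    [[0,0,0],0],
    [[0,0,0],0],
    [[0,0,0],0],
  ],
  jaw=1,
  grip_force=35,
)

```text
t: 3.5
tool_pos: [0.4387, -0.0277, 0.1687]
tool_rot: [0.066, 3.139, 0.008]
contact_force: [1.0, 8.9, 1.3]
opening: 0.0436
grip_force: 36.1
```

Run:
```python
import numpy as np
th=np.append(.22+.1*np.arange(17),1.83)
X=-.194*np.cos(th)-.004*np.sin(th);Z=.194*np.sin(th)-.004*np.cos(th)
for i in range(len(th)-1):print(round(th[i],2),'tool x %.4f z %.4f'%(-(X[i+1]-X[i]),-(Z[i+1]-Z[i])))
```

```text
0.22 tool x -0.0048 z -0.0188
0.32 tool x -0.0066 z -0.0182
0.42 tool x -0.0084 z -0.0175
0.52 tool x -0.0101 z -0.0165
0.62 tool x -0.0117 z -0.0154
0.72 tool x -0.0132 z -0.0142
0.82 tool x -0.0146 z -0.0128
0.92 tool x -0.0158 z -0.0113
1.02 tool x -0.0168 z -0.0097
1.12 tool x -0.0177 z -0.0079
1.22 tool x -0.0184 z -0.0061
1.32 tool x -0.0189 z -0.0043
1.42 tool x -0.0193 z -0.0023
1.52 tool x -0.0194 z -0.0004
1.62 tool x -0.0193 z 0.0015
1.72 tool x -0.0191 z 0.0034
1.82 tool x -0.0019 z 0.0004
```

Now I'll move through the first part of the arc and read the force.

Call:
drive_tool(
  rows=[
    [[0,0.002,0],0],
    [[-0.0048,0,-0.0188],0],
    [[-0.0066,0,-0.0182],0],
    [[-0.0084,0,-0.0175],0],
    [[-0.0101,0,-0.0165],0],
    [[0,0,0],0],
    [[0,0,0],0],
  ],
)

```text
t: 4.2
tool_pos: [0.4685, -0.0288, 0.2392]
tool_rot: [0.066, 3.139, -0.0]
contact_force: [1.7, -0.1, -0.6]
opening: 0.0434
grip_force: 37.1
```

Call:
drive_tool(
  rows=[
    [[-0.0117,0,-0.0154],0],
    [[-0.0132,0,-0.0142],0],
    [[-0.0146,0,-0.0128],0],
    [[-0.0158,0,-0.0113],0],
    [[0,0,0],0],
    [[0,0,0],0],
  ],
)

```text
t: 4.8
tool_pos: [0.523, -0.0313, 0.2914]
tool_rot: [-0.066, -3.14, 0.001]
contact_force: [3.5, -2.0, -4.5]
opening: 0.0431
grip_force: 39.8
```

Call:
drive_tool(
  rows=[
    [[-0.0175,-0.001,-0.0082],0],
    [[-0.0177,0,-0.0075],0],
    [[-0.0184,0,-0.0058],0],
    [[-0.0189,0,-0.004],0],
    [[0,0,0],0],
    [[0,0,0],0],
  ],
)

```text
t: 5.4
tool_pos: [0.5952, -0.0349, 0.3181]
tool_rot: [-0.066, -3.141, -0.0]
contact_force: [0.1, 0.1, 1.8]
opening: 0.0432
grip_force: 41.6
```

Call:
drive_tool(
  rows=[
    [[-0.0193,0,-0.0023],0],
    [[-0.0194,0,-0.0004],0],
    [[-0.0193,0,0.0015],0],
    [[-0.0191,0,0.0034],0],
    [[-0.0025,0,0.0006],0],
    [[0,0,0],0],
    [[0,0,0],0],
  ],
)

```text
t: 6.1
tool_pos: [0.6745, -0.0386, 0.315]
tool_rot: [-0.066, -3.141, 0.001]
contact_force: [-0.1, -2.3, -1.9]
opening: 0.0433
grip_force: 41.7
```

Run:
```python
from h import *
a=cam("scene")[0]
cv2.imwrite("pics/z3.png",cv2.resize(a[60:240,180:360],(600,600),interpolation=2))
```

```text
(no output)
```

View pics/z3.png

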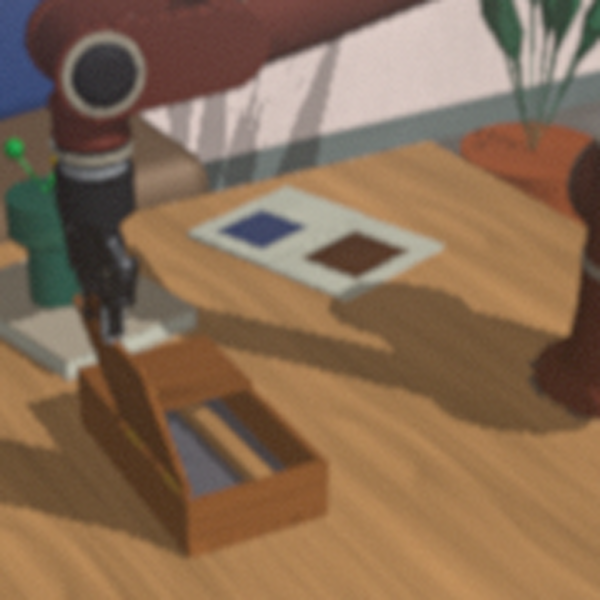

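The scene picture shows the lid standing just past upright at (120,400) in the crop. The case is visible in the opening, from about (200,415) to (265,472). I'll release the bar and back off upward.

Call:
drive_tool(
  rows=[
    [[0,0,0],0],
    [[0,0,0],0],
    [[0,0,0],0],
    [[0,0,0],0],
    [[0,0,0],0],
    [[0,0,-0.02],0],
    [[0,0,-0.04],0],
    [[0,0,-0.04],0],
  ],
  jaw=0,
)

```text
t: 6.95
tool_pos: [0.675, -0.0382, 0.4151]
tool_rot: [-0.065, -3.138, -0.001]
contact_force: [0.4, -0.9, 0.3]
opening: 0.0854
grip_force: 0.0
```

Call:
drive_tool(
  rows=[
    [[0.02,0.045,0],0.127],
    [[0.02,0.045,0],0.127],
    [[0.03,0.04,0],0],
    [[0.03,0.04,0],0],
    [[0.03,0.04,0],0],
    [[0.03,0.04,0],0],
    [[0,0,0],0],
  ],
)

```text
t: 7.65
tool_pos: [0.5746, 0.2482, 0.4156]
tool_rot: [-0.451, -3.108, -0.003]
contact_force: [-0.3, -0.7, 0.7]
opening: 0.0856
grip_force: 0.0
```

Run:
```python
from h import *
np.set_printoptions(precision=4,suppress=True)
a=cam("scene");b=cam("top")
cv2.imwrite("pics/s4.png",a[0]);cv2.imwrite("pics/t4.png",b[0])
A=cv2.resize(a[0][150:230,200:300],(500,400),interpolation=2)[:,:400];B=cv2.resize(b[0][155:235,220:300],(400,400),interpolation=2)
cv2.imwrite("pics/z4.png",np.hstack([A,B]))
```

```text
(no output)
```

View pics/z4.png

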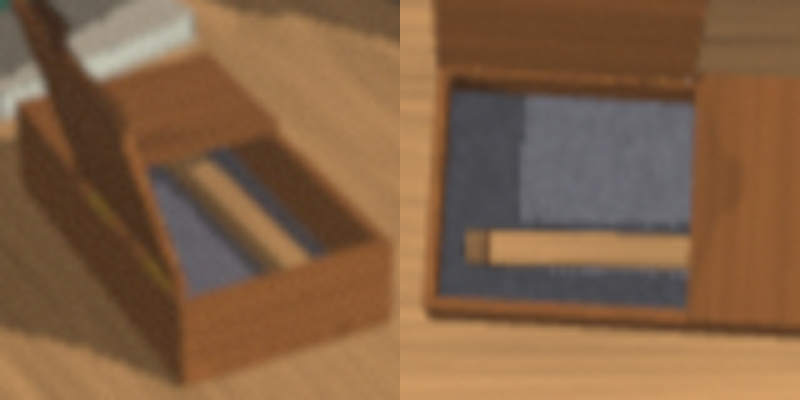

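In the top crop the case runs from its left end at pixel (233.4,204) to the fixed top's edge at (278,205). The box rim shows at (228.5,169) and (226,217).

Run:
```python
from h import *
np.set_printoptions(precision=4,suppress=True)
b=cam("top")
P=onz(b,233.4,204.1,.038);Q=onz(b,278,204.8,.038)
print("case left end top",P,"at top edge",Q, "yaw",np.arctan2((P-Q)[0],(P-Q)[1]))
# box: outer rim corners (z .078 fixed top / .07 rim), opening edges
for n,u,v,z in(("rimBL outer",220+42/5,155+72/5,.07),("rimFL outer",220+30/5,155+302/5,.07),("FL inner",220+45/5,155+297/5,.07),("BL inner",220+55/5,155+90/5,.07),("top edge front",220+288/5,155+312/5,.078),("top edge back",220+297/5,155+75/5,.078)):
    print(n,onz(b,u,v,z))
psi=-.042; ex=np.array([np.cos(psi),np.sin(psi),0]);ey=np.array([-ex[1],ex[0],0]);O=np.array([.5395,-.097,0])
print("case box coords",(P-O)@ex,(P-O)@ey)
```

```text
case left end top [0.5106 0.0272 0.038 ] at top edge [ 0.5088 -0.1232  0.038 ] yaw 0.011621825607715096
rimBL outer [0.6225 0.0439 0.07  ]
rimFL outer [0.4685 0.0498 0.07  ]
FL inner [0.4718 0.0401 0.07  ]
BL inner [0.6103 0.0351 0.07  ]
top edge front [ 0.4616 -0.1183  0.078 ]
top edge back [ 0.6198 -0.1255  0.078 ]
case box coords -0.034101535856443044 0.12290018004168851
```

Call:
drive_tool(
  rows=[
    [[0,0,0],0.1465],
    [[0,0,0],0.1465],
    [[0,0,0],0.1465],
    [[0,0,0],0.1465],
    [[0,0,0],0.1465],
    [[0,0,0],0.1465],
    [[0,0,0],0.1465],
    [[0,0,0],0.1465],
    [[0,0,0],0.1465],
    [[0,0,0],0],
  ],
  jaw=0.59,
)

```text
t: 8.8
tool_pos: [0.5778, 0.2414, 0.4152]
tool_rot: [2.272, 2.17, -0.0]
contact_force: [0.5, -0.7, -0.8]
opening: 0.0348
grip_force: 0.0
```

Call:
drive_tool(
  rows=[
    [[-0.0292,-0.0069,0.0269],-0.01],
    [[-0.0292,-0.0069,0.0269],0],
    [[-0.0292,-0.0069,0.0269],0],
    [[-0.0292,-0.0069,0.0269],0],
    [[-0.0292,-0.0069,0.0269],0],
    [[-0.0292,-0.0069,0.0269],0],
    [[-0.0292,-0.0069,0.0269],0],
    [[-0.0292,-0.0069,0.0269],0],
    [[0,0,0],0],
    [[0,0,0],0],
  ],
)

```text
t: 9.8
tool_pos: [0.5135, 0.0105, 0.1997]
tool_rot: [-2.258, -2.182, 0.001]
contact_force: [0.5, 0.8, 0.5]
opening: 0.0352
grip_force: 0.0
```

Call:
drive_tool(
  rows=[
    [[0,-0.0015,0.025],0],
    [[0,0,0.025],0],
    [[0,0,0.025],0],
    [[0,0,0.015],0],
    [[0,0,0.014],0],
    [[0,0,0],0],
  ],
)

```text
t: 10.4
tool_pos: [0.5149, 0.0118, 0.0987]
tool_rot: [2.255, 2.183, 0.005]
contact_force: [-0.3, 0.8, 3.3]
opening: 0.0351
grip_force: 1.7
```

Call:
drive_tool(
  rows=[
    [[0,0,0],0],
    [[0,0,0],0],
  ],
)

```text
t: 10.6
tool_pos: [0.5147, 0.0118, 0.0987]
tool_rot: [2.255, 2.182, 0.006]
contact_force: [2.8, 1.3, 5.7]
opening: 0.0349
grip_force: 3.1
```

Run:
```python
from h import *
a=cam("scene");print(ctrl.get_obs()["contact_force"],ctrl.get_obs()["wrist_torque"],ctrl.get_obs()["tool_pos"])
cv2.imwrite("pics/z5.png",cv2.resize(a[0][120:230,200:310],(600,600),interpolation=2))
```

```text
[2.80623068 0.88248645 5.60512354] [ 0.11097261 -0.10523199  0.00227854] [0.5147086  0.01180446 0.09867801]
```

View pics/z5.png

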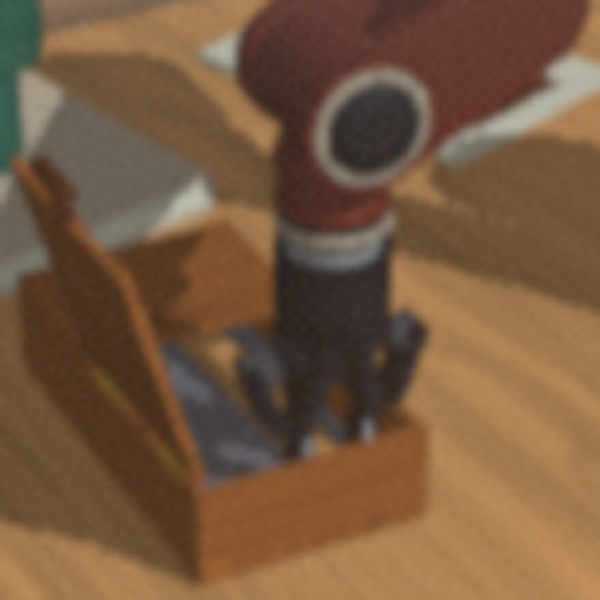

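The picture shows the fingers straddling the case at about (325,440), with the front knuckle touching the front wall rim near (405,390). I'll ease up, narrow the jaw, then lower.

Call:
drive_tool(
  rows=[
    [[0,0,-0.003],0],
    [[0,0.002,0],0],
    [[0,0,0],0],
    [[0,0,0],0],
  ],
  jaw=0.68,
  grip_force=20,
)

```text
t: 11.05
tool_pos: [0.5138, 0.0117, 0.0987]
tool_rot: [-2.258, -2.184, 0.001]
contact_force: [-0.1, 0.7, 0.6]
opening: 0.0276
grip_force: 0.0
```

Call:
drive_tool(
  rows=[
    [[0,0,0.003],0],
    [[0,0,0.002],0],
    [[0,0,0],0],
    [[0,0,0],0],
  ],
)

```text
t: 11.45
tool_pos: [0.5165, 0.0113, 0.0965]
tool_rot: [2.255, 2.181, 0.005]
contact_force: [2.3, -0.7, 8.8]
opening: 0.0271
grip_force: 0.0
```

Call:
drive_tool(
  rows=[
    [[0,0,-0.001],0],
    [[0,0,0],0],
    [[0,0,0],0],
    [[0,0,0],0],
    [[0,0,0],0],
    [[0,0,0],0],
  ],
  jaw=1,
  grip_force=22,
)

```text
t: 12.05
tool_pos: [0.5156, 0.0114, 0.0965]
tool_rot: [2.256, 2.182, 0.003]
contact_force: [1.4, 0.1, 6.2]
opening: 0.0215
grip_force: 22.7
```

Call:
drive_tool(
  rows=[
    [[0,0,-0.008],0],
    [[0,0,-0.01],0],
    [[0,0,-0.01],0],
    [[0,0,0],0],
    [[0,0,0],0],
  ],
)

```text
t: 12.55
tool_pos: [0.5142, 0.0117, 0.1234]
tool_rot: [2.258, 2.184, 0.001]
contact_force: [-0.6, -0.8, -0.8]
opening: 0.0211
grip_force: 21.8
```

Run:
```python
from h import *
a=cam("scene");o=ctrl.get_obs();print(o["contact_force"],o["wrist_torque"],o["tool_pos"])
cv2.imwrite("pics/s6.png",a[0]); 
c=a[0][120:230,200:310].astype(int); m=(c[:,:,2]>150)&(c[:,:,2]-c[:,:,0]>50)
ys,xs=np.nonzero(m[40:,:110]); print(len(xs),xs.mean() if len(xs) else 0,ys.mean()+40 if len(ys) else 0)
```

```text
[-0.30657978 -0.3105568  -1.50230794] [ 0.10617612  0.01026894 -0.00134208] [0.51390748 0.0117105  0.12296515]
2673 77.62626262626263 85.7201646090535
```

Call:
drive_tool(
  rows=[
    [[0,0,-0.005],0],
    [[0,0,-0.005],0],
    [[0,0,-0.005],0],
    [[0,0,-0.005],0],
    [[0,0,0],0],
  ],
)

```text
t: 13.1
tool_pos: [0.5146, 0.0117, 0.1441]
tool_rot: [2.258, 2.183, 0.002]
contact_force: [-0.2, 1.1, -1.0]
opening: 0.0215
grip_force: 21.7
```

Call:
drive_tool(
  rows=[
    [[0,0,-0.005],0],
    [[0,0,-0.005],0],
    [[0,0,-0.005],0],
    [[0,0,0],0],
  ],
)

```text
t: 13.5
tool_pos: [0.5146, 0.0117, 0.1592]
tool_rot: [2.258, 2.183, 0.002]
contact_force: [-0.5, 0.6, -2.0]
opening: 0.0211
grip_force: 21.6
```

Run:
```python
from h import *
a=cam("scene");o=ctrl.get_obs();print(o["contact_force"],o["wrist_torque"],o["tool_pos"])
cv2.imwrite("pics/z6.png",cv2.resize(a[0][100:230,190:320],(600,600),interpolation=2))
```

```text
[ 0.50968262 -0.63333729 -1.99895481] [ 0.08653201 -0.02308812 -0.01501777] [0.5144779  0.01167944 0.15875333]
```

View pics/z6.png

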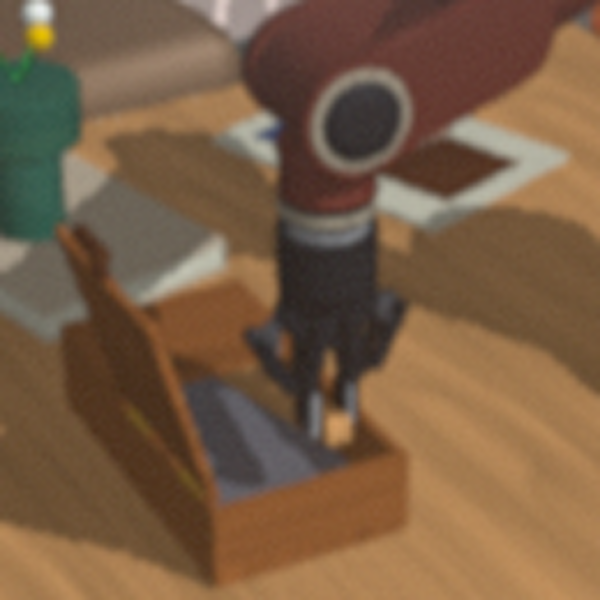

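The case's left end is in the fingertips at (338,430) in the crop, and the case is tilted, with its right half still under the top. I'll lift slightly more, then pull along its axis.

Call:
drive_tool(
  rows=[
    [[0,0,-0.004],0],
    [[0.011,0,-0.003],0],
    [[0.011,0,-0.003],0],
    [[0.011,0,-0.003],0],
    [[0.011,0,-0.003],0],
    [[0.011,0,-0.003],0],
    [[0,0,0],0],
  ],
)

```text
t: 14.25
tool_pos: [0.5163, 0.0683, 0.1778]
tool_rot: [2.256, 2.186, 0.002]
contact_force: [0.5, 0.8, -1.1]
opening: 0.0217
grip_force: 21.7
```

Call:
drive_tool(
  rows=[
    [[0.011,0,-0.003],0],
    [[0.011,0,-0.003],0],
    [[0.011,0,-0.003],0],
    [[0.011,0,-0.003],0],
    [[0.011,0,-0.003],0],
    [[0.011,0,-0.003],0],
    [[0,0,0],0],
    [[0,0,0],0],
  ],
)

```text
t: 15.05
tool_pos: [0.5182, 0.1329, 0.1952]
tool_rot: [2.257, 2.185, -0.0]
contact_force: [-0.7, 0.4, -1.0]
opening: 0.0212
grip_force: 21.7
```

Run:
```python
from h import *
np.set_printoptions(precision=4,suppress=True)
a=cam("scene");b=cam("top");o=ctrl.get_obs();print(o["contact_force"],o["wrist_torque"],o["tool_pos"])
A=cv2.resize(a[0][100:230,190:320],(400,400),interpolation=2);B=cv2.resize(b[0][145:245,210:310],(400,400),interpolation=2)
cv2.imwrite("pics/z7.png",np.hstack([A,B]))
```

```text
[ 0.3996 -0.4342 -0.3285] [0.1182 0.0003 0.0303] [0.5181 0.1324 0.1949]
```

View pics/z7.png

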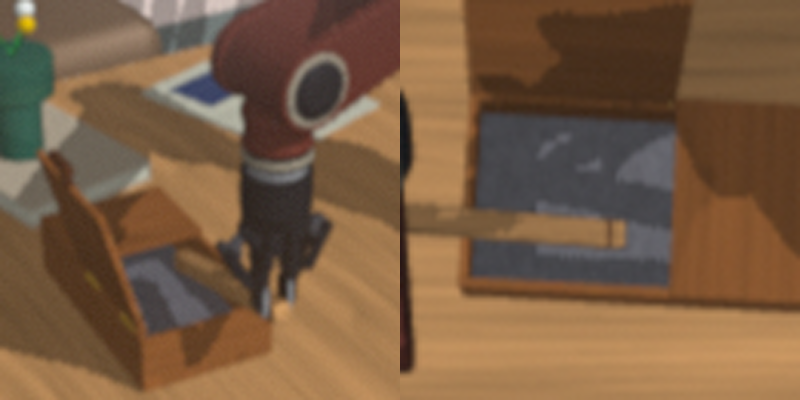

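The pictures show the case's right end at (625,233) in the top crop, clear of the fixed top's edge at 677. The lid is still standing. I'll firm the grip, lift, then move back over the box.

Call:
drive_tool(
  rows=[
    [[0,0,0],0],
    [[0,0,0],0],
    [[0,0,-0.01],0],
    [[0,0,-0.02],0],
    [[0,0,-0.02],0],
    [[0,0,-0.02],0],
    [[0,0,-0.02],0],
    [[0,0,-0.02],0],
    [[0,0,-0.02],0],
    [[0,0,-0.02],0],
  ],
  grip_force=45,
)

```text
t: 16.15
tool_pos: [0.5181, 0.1325, 0.3468]
tool_rot: [2.258, 2.183, 0.001]
contact_force: [0.8, -0.1, -0.4]
opening: 0.0207
grip_force: 50.2
```

Call:
drive_tool(
  rows=[
    [[0,0,-0.02],0],
    [[-0.01,0,-0.01],0],
    [[-0.02,0,0],0],
    [[-0.02,0,0],0],
    [[-0.02,0,0],0],
    [[-0.02,0,0],0],
    [[-0.015,0,0],0],
    [[-0.01,0,0],0],
    [[0,0,0],0],
    [[0,0,0],0],
  ],
)

```text
t: 17.15
tool_pos: [0.5143, 0.0178, 0.3751]
tool_rot: [-2.258, -2.183, -0.0]
contact_force: [-0.1, 0.9, -1.1]
opening: 0.0207
grip_force: 50.3
```

Run:
```python
from h import *
np.set_printoptions(precision=4,suppress=True)
a=cam("scene");b=cam("top");o=ctrl.get_obs();print(o["contact_force"],o["wrist_torque"],o["tool_pos"],o["opening"])
cv2.imwrite("pics/s8.png",a[0]);cv2.imwrite("pics/t8.png",b[0])
# pale-wood mask near expected place, print for predicted tilt
g=o["tool_pos"]-np.array([0,0,.064]); ey=np.array([.042,.999,0])
for al in(0,.15,.3,.5,.8):
    e=lambda s:g+s*(np.cos(al)*ey+np.sin(al)*np.array([0,0,1]))
    print(al,"scene L,R",proj(a,e(.016)),proj(a,e(-.224)),"top R",proj(b,e(-.224)),"zR",e(-.224)[2])
for n,c,box in(("scene",a,(195,60,310,200)),("top",b,(190,150,330,240))):
    x0,y0,x1,y1=box; h=cv2.cvtColor(c[0][y0:y1,x0:x1],cv2.COLOR_BGR2HSV)
    # pale wood brighter than box
    m=cv2.inRange(h,(8,60,150),(22,150,255)); k,l,s,ct=cv2.connectedComponentsWithStats(m)
    for i in range(1,k):
        if s[i][4]>25: print(n,s[i][:4]+[x0,y0,0,0],s[i][4])
```

```text
[ 0.0272  0.8572 -1.8987] [0.0845 0.0448 0.0492] [0.5144 0.0182 0.3751] 0.02033461865981918
0 scene L,R [263.8718 136.8393] [231.8712 110.8054] top R [316.7778 191.7582] zR 0.31105427321174045
0.15 scene L,R [263.8484 136.1515] [232.4672 119.5714] top R [313.7146 193.8533] zR 0.2775801315376542
0.3 scene L,R [263.7717 135.4346] [233.6309 128.4973] top R [309.142  195.6987] zR 0.24485774691960038
0.5 scene L,R [263.5899 134.4622] [236.0148 140.4134] top R [301.0603 197.7499] zR 0.20366295256439898
0.8 scene L,R [263.1628 133.0491] [241.2149 157.6966] top R [285.6127 199.931 ] zR 0.15036650885024735
scene [277 103  33  29] 631
scene [227 109  11   5] 26
scene [205 119  42  18] 300
scene [262 134   6   8] 40
scene [295 136  15  10] 73
scene [226 146  84  54] 2026
scene [195 173   8   5] 32
top [190 150   6  68] 256
top [304 150  26  15] 154
top [205 182  21  35] 547
top [279 191  26   7] 129
top [250 213  80  27] 1496
```

Run:
```python
from h import *
t=cv2.imread("pics/t8.png");q=cv2.imread("pics/t4.png");s=cv2.imread("pics/s8.png");s4=cv2.imread("pics/s4.png")
print("top rows 186..204 red @cols 274-326/2")
for v in range(186,205,2):print(v,t[v,274:326:2,2], )
print("ref194",q[194,274:326:2,2])
print("scene (red)")
for v in range(104,150,3):print(v,s[v,216:274:2,2])
```

```text
top rows 186..204 red @cols 274-326/2
186 [103 100 111 125 119 122 123 131 137 139 138 132 134 136 131 136 133 131
 139 133 132 124 122 121 122 122]
188 [110 101 108 116 112 118 119 126 135 140 136 130 134 136 131 137 133 131
 140 133 132 125 123 125 125 125]
190 [116 114 116 141 147 144 141 138 138 140 134 139 132 130 125 129 122 133
 139 134 132 128 127 126 127 126]
192 [118 119 122 150 154 154 156 155 155 154 156 156 155 158 158 152 139 155
 140 133 131 129 129 129 129 128]
194 [132 134 147 152 154 154 154 155 153 154 154 155 157 153 155 151 142 159
 142 133 132 125 123 122 122 122]
196 [125 130 130 129 134 139 146 151 150 148 149 151 153 153 153 149 138 153
 141 133 132 129 127 128 127 126]
198 [102 100 117 118 115 122 121 125 119 118 122 123 131 136 137 118 130 148
 140 133 133 130 130 129 129 129]
200 [101  99 120 124 123 132 130 138 136 138 135 128 132 136 122 128 126 132
 138 133 131 124 124 123 123 124]
202 [101  99 120 123 127 134 131 139 136 138 136 130 135 137 134 137 132 134
 137 133 132 123 123 123 123 124]
204 [ 98 100 120 123 130 133 132 139 136 138 136 131 134 136 13
[... 1441 characters left out ...]
109 107 105 102 101  95 100  96  99 101
 103  75  53  96 126 138 146 154 128 167 174]
137 [115 108 105 109 108 108 109 112 115 113 110 105 106 105 103 100 101 101
 100  94  69  99 116 183 198 186 164 160 118]
140 [106 109 110 106 107 109 108 106 105 105 112 112 110 109 105 105 104 106
 105 107 104 102  92 152 181 164 127 131 166]
143 [107 103 105 108 105 110 113 115 116 111 105 106 109 113 112 109 108 104
 105 105 109 110 109 110 108 110 115 118 123]
146 [102 104 105 108 113 121 134 124 120 131 154 167 161 152 119 109 115 111
 109 106 103 109 110 110 112 108 107 107 108]
149 [119 137 141 158 163 161 161 160 164 167 173 173 173 168 160 132 111 109
 113 109 107 104 105 108 112 114 111 109 107]
```

Call:
drive_tool(
  rows=[
    [[0,0,0.01],0],
    [[0,0,0.02],0],
    [[0,0,0.01],0],
    [[0,0,0.008],0],
    [[0,0,0],0],
    [[0,0,0],0],
    [[0,0,0],0],
    [[0,0,0],0],
    [[0,0,0],0],
    [[0,0,0],0],
  ],
)

```text
t: 18.25
tool_pos: [0.5144, 0.0176, 0.3275]
tool_rot: [2.258, 2.184, 0.001]
contact_force: [-0.2, 0.5, -0.5]
opening: 0.0205
grip_force: 50.2
```

Run:
```python
from h import *
np.set_printoptions(precision=4,suppress=True)
b=cam("top");a=cam("scene");o=ctrl.get_obs();print(o["contact_force"],o["wrist_torque"],o["tool_pos"],o["opening"],o["grip_force"])
g=o["tool_pos"]-np.array([0,0,.064]); ey=np.array([.042,.999,0])
for al in(.2,.28,.36,.5):
    e=g-.224*(np.cos(al)*ey+np.sin(al)*np.array([0,0,1])); print(al,proj(b,e),e[2]-.011)
for v in(192,194,196,198):print(v,b[0][v,290:326:2,2])
# lid bar: compare with released image
s4=cv2.imread("pics/s4.png"); print("lid change",np.abs(a[0][152:185,203:225].astype(int)-s4[152:185,203:225]).mean())
```

```text
[-0.8937  0.3517 -0.6106] [0.0642 0.0029 0.0243] [0.5144 0.0177 0.3273] 0.020695836840171906 50.23881196975708
0.2 [309.7812 197.2741] 0.2077487189138541
0.28 [307.4067 198.1634] 0.19034698373358633
0.36 [304.6655 198.9847] 0.1733412207583277
0.5 [299.0738 200.2546] 0.14485932836460635
192 [126 131 132 131 134 135 131 135 130 130 137 132 130 129 128 129 129 128]
194 [152 152 149 147 142 142 128 128 135 130 137 132 131 124 122 122 121 122]
196 [154 155 156 156 156 158 142 147 158 129 138 132 132 127 128 126 126 126]
198 [149 150 152 152 151 151 136 140 150 128 137 133 132 130 129 129 129 129]
lid change 7.823691460055096
```

```bash
python3 -c "
from station import ctrl
print(ctrl.finish_job())"
```

```text
the job is handed in; nothing more can be done
None
```

The job is handed in at about 18 s: the lid was left standing at about 105°, and the needle case is held still over the box, its lowest point about 11 cm above the box top by my estimate from the last pictures.

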